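# Dip the red-marked tank of the oil caddy and present the gauge

### The arm

A 7-joint arm with a two-finger parallel gripper is mounted at the origin on a cart in front of the work surface, level with it; the furniture and walls round the work are solid. World frame = base frame: x ahead of the robot, y to its left, z up, the work surface at z = 0. Lengths are in mm, angles in rad, forces in N, time in s.
With the tool pointing down it reaches from about 425 to 1025 mm from the base axis. Payload 9.4 kg.
Tool frame: the origin (TCP) lies where the fingers leave the gripper's body, on its centre line; the fingertips stand 84 mm ahead of it and the grasp point (between the pads) lies 65 mm ahead of it; z points along the fingers, x is the direction in which the jaws open and shut, and the axes are right-handed (so a half turn about z gives the same grasp; the last joint's range is limited). The gripper opens to 93 mm and grips with 3 to 60 N. Pads are 15 mm wide; open, the fingers measure 128 mm over their backs; the gripper's body (75 mm by 188 mm) begins 65 mm behind the grasp point.
Start: joints at [1.183, 0.599, -0.003, 1.599, 0.002, 0.943, -0.08], TCP at [221.714, -690.266, 302.718] pointing down, gripper open.
Joint ranges: [-2.57, 2.57], [-0.35, 1.97], [-1.29, 1.29], [0.11, 2.56], [-1.05, 4.19], [0.11, 1.86], [-2.63, 2.63]. Speed limits (rad/s): [2.22, 2.22, 3.01, 3.01, 3.14, 3.14, 3.14].

### API

Orientations are given as a rotation vector (axis times angle).
In Python, from plant import ctrl gives the robot as it stands.
- The arm moves only by the tool apply_moves, never from a script. Its argument "rows" is one flat list of numbers, 4 for each row, row after row: the shift along the tool's x, y, z in m, then the turn about the tool's z in rad. A call has 1 to 8 rows; each row is the pose to reach, as a shift and turn from the pose commanded when the call began, along the tool's axes at that moment; what a row does not reach only later rows make up. A row lasts 1/10 s, in which the tool goes at most 50 mm and 8.59 degrees, less where a joint would pass 70% of its speed; a pose out of reach is approached as far as the arm can. A call with a gripper value outside its range is refused whole. "hand" is the closure, from 0 (fully open) to 1 (shut), set as the call begins (left out, the last holds). The fingers move at their own pace and stop on an object; the grip force is fixed at half the most. Time passes only in rows, so rows that repeat a pose let the fingers close. It gives the time, the measured TCP pose, the force and the opening at its end, in the units of the state.
- ctrl.state(): the state, without advancing time (a new reading comes with each control period).
- ctrl.capture(name): name is "scene" or "top" or "wrist"; returns (picture, depth): 400x640x3 uint8, red, green, blue; 400x640 float32, mm along the optical axis (not along the pixel's ray), 0 where there is no reading.
- ctrl.camera_info(name): a dict with "mtx" (3x3 intrinsics, pixels), "world_to_cam" (4x4, takes a point from world to camera coordinates). Camera axes: x right, y up, looking along -z (the intrinsics and any distortion apply to the point x, -y, -z); pixel columns grow to the right and rows downward; lengths in mm; the calibration is good to about 2 mm. A picture is of the moment at which its call begins: read the wrist's pose just before it. camera_info takes no time and is no camera call; for the wrist camera it gives the pose at the moment of the call.
- ctrl.sign_off(): hands the job in, once; it reports no verdict.
Trained networks look in the newest picture that a camera, given by its name, has taken for a name from the list of things; names that differ only in an ending like _2 or _b are one class to them, and where a whole thing is asked for, a point or a joint stands for the part that bears it (a point fixed in the world has none). Each returns a list of dicts, best first, with "p" (0 to 1); they miss things now and then, are a little off and sometimes report something else, mostly with a low value. They report only what shows in the picture. A call takes as long as a camera call. They do not tell look-alikes from the thing itself.
- ctrl.boxes_of(label, camera): "point" ([column, row] in pixels, amid what is visible of it).
- ctrl.outline_of(label, camera): "pixels" (400x640 bool, what is visible of it) and "point" ([column, row] in pixels, amid what is visible of it).
- ctrl.mark_of(label, camera): "point" ([column, row] in pixels: a listed point, or the origin of a listed thing).
The state is a dict: "t": time; "joint_positions": joint angles; "dq": joint speeds; "effort": joint torques, N m; "position": TCP position; "tcp_rot": TCP orientation; "ft_force": force on the tool from outside, world axes, zero at the start; "torque": the same for the moment, N m; "gripper_width": opening from 0.0 (shut) to 1.0 (fully open).
Only numpy, scipy, OpenCV 4.12 (cv2) and the standard library are available. Lean on these libraries where they do the work, as an engineer would, in place of code of your own. Each camera call takes 0.05 s, during which the arm holds its last target. There are 200 camera calls.

### The job

Take the dip gauge from its cradle by the orange grip and push it gently, without ramming, into the dip tube of the oil caddy that is marked by the red cap (never into the other tube) until its brass collar stops on the mouth of the tube. Then draw it right out and present it for reading: hold it still and level, white scale side up, with its tip over the small white bowl, about 10 to 25 cm above the table, touching nothing but the gripper. Finish while still holding it there, and leave the bowl, mug, garlic and salt shaker where they stand.

Things in the scene. Friction and masses are not known exactly. Their poses are not given: they have to be found in the camera images.
- gauge: Dip gauge, straight stick 213 mm long, 0.12 kg, lying level in its cradle. Origin: middle of its orange grip (flat-sided, 16 mm wide along x, 66 long along y, 20 high along z), 65 mm above the table at the start. Its y axis runs along the stick away from the tip (blade at -y, stub to y = +48 mm); z is the side with the white scale, up at the start. Grasp the grip from above, closing along x.
- gauge_tip (a point): Round tip of the gauge's steel blade (9 mm diameter), 165 mm from the middle of the grip along the gauge's -y.
- gauge_collar (a point): Centre of the face of the brass collar (30 mm diameter, 6 mm thick) that looks to the tip and stops on the tube mouth; 55 mm from the middle of the grip along the gauge's -y, 110 mm from the tip.
- cradle: Fixed cradle: wooden base 60 x 200 x 8 mm with two slotted posts (26 mm wide along x, 10 mm thick) at y = +88 and -88 mm, 74.5 mm high, whose slots are open at the top and carry the blade and the end stub. Origin under its centre; the gauge lies along its y axis with the tip to -y and the grip's middle at y = +47 mm. Lift the gauge straight up out of it.
- caddy: Fixed twin-tank cooking oil caddy, a closed steel box with black lid, 206 x 136 x 100 mm (x, y, z), carrying handle 25 mm high on the lid. Origin under its centre. Two sloping dip tubes stick out of its +y face, at x = -45 and +45 mm.
- tube_near: Dip tube at the caddy's x = -45 mm. Origin: centre of its mouth, 100 mm above the table, 114 mm from the caddy's centre along the caddy's +y. z points out of the mouth along the tube, 35 degrees above the horizontal, towards the caddy's +y; insert along -z. Rigid. Bore 15 mm, flaring to 24 mm over the last 13 mm; rim 33 mm; 115 mm deep. With the collar on the rim the tip is 110 mm inside.
- tube_far: The other dip tube, at the caddy's x = +45 mm, the same in every way.
- red_cap: Red marker cap, 30 mm diameter, 18 mm high, fixed on the caddy's lid in line with the tube to be dipped: its horizontal distance to that tube's mouth is 79 mm, to the other's 120 mm. Origin under its centre, on the lid. Which tube it marks changes from start to start.
- white_cap: White cap of the same shape, on the lid behind the tube that is not to be used.
- small_bowl: Small white bowl, 100 mm diameter, 46 mm high, loose on the table; origin at the centre of its underside. The tip is presented over it to catch drips.
- garlic: Bystander: garlic bulb, 48 mm, loose.
- red_mug: Bystander: red mug, 88 x 99 x 90 mm, loose.
- salt_shaker: Bystander: salt shaker, 44 mm diameter, 90 mm high, loose.
Not all that is in view belongs to the job. Of the things like the gauge, leave any that is green; of the rest the larger one is meant.

How it is judged:
By the outcome, as a careful person would: the job done as asked, in the order asked, and still so for the second after the job is handed in, while the arm keeps its last pose, push and grip.
It also fails if it takes over 48 s, if anything falls off the work surface, if the arm or the gripper's body presses on something with over 40 N, if the wrist force passes 120 N, or if a joint passes its speed limit or range.

## Working session

There is one attempt and no reset: what is moved stays moved. The work goes in short steps, Python scripts to look and compute and a tool call to move; the robot and the scene stay as the last step left them, time stands still between calls to the robot, and variables do not carry over. Pictures are saved under pics/ and viewed, on a budget of 10 in all, crops included, one or two more only if the job needs it, and the job is handed in when it is done.

Besides the shell and the picture viewer there is one more tool, called after "Request:" in YAML: its name, and indented under it one key for each argument. apply_moves: Moves the arm, as the interface text tells. Its arguments: {"type":"object","properties":{"rows":{"type":"array"},"hand":{"type":"number"}},"required":["rows"]}

```bash
ls; mkdir -p pics; cat > h.py <<'E'
import numpy as np, cv2
from scipy.spatial.transform import Rotation as R
from plant import ctrl
def inv(cam, uv, d=None, z=None, info=None):
    i=info or ctrl.camera_info(cam); K=np.array(i["mtx"]); W=np.linalg.inv(np.array(i["world_to_cam"]))
    r=np.linalg.solve(K,np.array([uv[0],uv[1],1.])); r=np.array([r[0],-r[1],-r[2]])
    o=W[:3,3]; v=W[:3,:3]@r
    s=d if d is not None else (z-o[2])/v[2]
    return o+s*v
def proj(cam,p,info=None):
    i=info or ctrl.camera_info(cam); c=(np.array(i["world_to_cam"])@np.append(p,1))[:3]
    q=np.array(i["mtx"])@[c[0],-c[1],-c[2]]; return q[:2]/q[2]
def cloud(cam,depth,info=None):
    i=info or ctrl.camera_info(cam); K=np.array(i["mtx"]); W=np.linalg.inv(np.array(i["world_to_cam"]))
    v,u=np.mgrid[:400,:640]; r=np.stack([u,v,np.ones_like(u)],-1)@np.linalg.inv(K).T
    r=r*[1,-1,-1]*depth[...,None]; return r@W[:3,:3].T+W[:3,3]
def med(depth,uv):
    u,v=map(int,np.round(uv)); a=depth[max(v-2,0):v+3,max(u-2,0):u+3]; a=a[a>0]; return float(np.median(a)) if a.size else None
E
cat > a.py <<'E'
from h import *
s=ctrl.state(); print({k:np.round(v,3) for k,v in s.items()})
out=[]
for c in ("scene","top"):
    p,d=ctrl.capture(c); np.savez(f"{c}.npz",p=p,d=d)
    i=ctrl.camera_info(c); print(c,i.keys(),np.round(np.linalg.inv(np.array(i["world_to_cam"]))[:3,3]))
    im=p[:,:,::-1].copy()
    cv2.imwrite(f"pics/{c}0.png",im)
    for l in ("gauge","gauge_tip","gauge_collar","cradle","caddy","tube_near","tube_far","red_cap","white_cap","small_bowl","garlic","red_mug","salt_shaker"):
        for m in ctrl.mark_of(l,c)[:3]:
            dd=med(d,m["point"]); print(c,l,round(m["p"],2),np.round(m["point"]),np.round(inv(c,m["point"],d=dd)) if dd else None)
E
python3 a.py
```

```text
pics
{'t': np.float64(0.0), 'joint_positions': array([ 1.183,  0.6  , -0.003,  1.6  ,  0.002,  0.943, -0.08 ]), 'dq': array([-0.   , -0.001,  0.   ,  0.001, -0.   ,  0.001, -0.002]), 'effort': array([-1.0000e-03, -7.6508e+01,  1.4970e+00, -2.5235e+01, -5.2000e-02,
        1.7000e-02,  0.0000e+00]), 'position': array([ 221.588, -689.935,  301.884]), 'tcp_rot': array([-2.538e+00,  1.850e+00,  2.000e-03]), 'ft_force': array([-0.179,  0.36 ,  0.391]), 'torque': array([-0.055,  0.009, -0.044]), 'gripper_width': np.float64(1.0)}
scene dict_keys(['mtx', 'world_to_cam']) [-233.  722.  665.]
scene gauge 0.61 [295. 254.] [459. 208.  65.]
scene gauge_tip 0.65 [345. 222.] [564. -56.  -3.]
scene gauge_collar 0.66 [315. 244.] [456. 148.  67.]
scene gauge_collar 0.55 [372. 204.] [456. -52. 101.]
scene gauge_collar 0.41 [378. 249.] [385.   2.  21.]
scene cradle 0.87 [312. 265.] [459. 157.   7.]
scene cradle 0.48 [347. 222.] [561. -61.  -0.]
scene caddy 0.62 [391. 221.] [424. -93.  48.]
scene tube_near 0.44 [372. 206.] [456. -52.  98.]
scene tube_far 0.67 [312. 244.] [462. 154.  68.]
scene red_cap 0.
[... 693 characters left out ...]
85 [273. 233.] [472. 142.  65.]
top gauge_collar 0.61 [197. 258.] [401. 379.  16.]
top gauge_collar 0.6 [236. 192.] [611. 267.   4.]
top cradle 0.63 [271. 239.] [458. 155.  10.]
top caddy 0.73 [254. 232.] [473. 197.  72.]
top caddy 0.63 [371. 230.] [ 473. -148.  100.]
top tube_near 0.64 [336. 237.] [455. -45.  93.]
top tube_far 0.46 [335. 208.] [542. -45.  89.]
top red_cap 0.5 [365. 207.] [ 538. -131.  118.]
top white_cap 0.61 [363. 242.] [ 439. -122.  118.]
top small_bowl 0.62 [306. 192.] [607.  42.  11.]
top garlic 0.65 [326. 260.] [391. -17.  37.]
top garlic 0.29 [335. 240.] [448. -45.  89.]
top red_mug 0.71 [323. 151.] [742. -10.   8.]
top salt_shaker 0.64 [424. 255.] [ 401. -310.   58.]
```

```bash
python3 -c "
import cv2
a=cv2.imread('pics/top0.png');cv2.imwrite('pics/top0c.png',cv2.resize(a[130:300,150:450],None,fx=2.66,fy=2.66,interpolation=2))"
```

```text
(no output)
```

View pics/top0c.png

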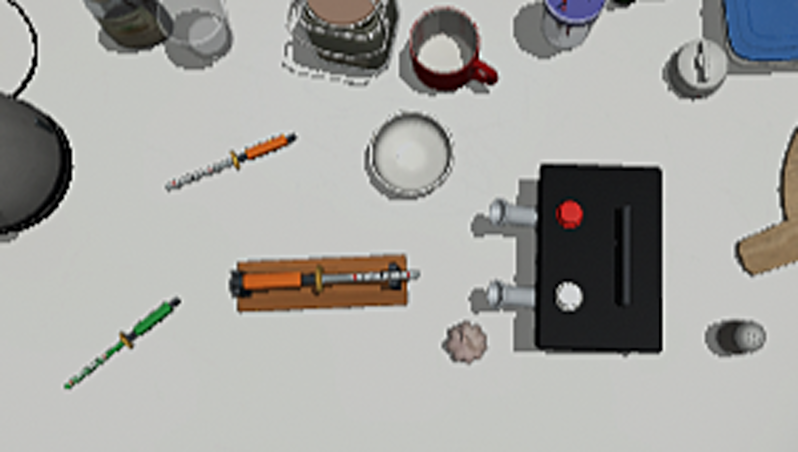

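View pics/scene0.png

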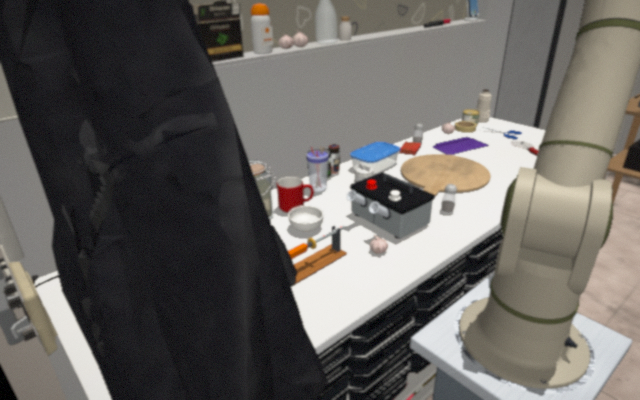

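```bash
cat >> h.py <<'E'
def row(p,yaw,s=None):
    "row to TCP position p (mm), tool x at world angle yaw (rad)"
    s=s or ctrl.state(); M=R.from_rotvec(s["tcp_rot"]).as_matrix()
    cur=np.arctan2(M[1,0],M[0,0]); t=-(yaw-cur); t=(t+np.pi)%(2*np.pi)-np.pi
    return np.round(np.append(M.T@(np.array(p)-s["position"])/1000,t),4).tolist()
E
cat > b.py <<'E'
from h import *
f=np.load("top.npz"); p,d=f["p"].astype(int),f["d"]; C=cloud("top",d)
hsv=cv2.cvtColor(f["p"],cv2.COLOR_RGB2HSV).astype(int); h,s,v=hsv[...,0],hsv[...,1],hsv[...,2]
X,Y,Z=C[...,0],C[...,1],C[...,2]
def st(n,m):
    q=C[m]; c=np.median(q,0); u,S,V=np.linalg.svd(q[:,:2]-q[:,:2].mean(0),full_matrices=False)
    print(n,m.sum(),"mean",np.round(q.mean(0),1),"med",np.round(c,1),"axis",np.round(np.degrees(np.arctan2(V[0,1],V[0,0])),1),"min",np.round(np.percentile(q,2,axis=0)),"max",np.round(np.percentile(q,98,axis=0)))
box=lambda a,b,c,e:(X>a)&(X<b)&(Y>c)&(Y<e)
O=(h>5)&(h<16)&(s>180)
st("grip",O&box(420,500,100,300)&(Z>60)); st("stick",box(430,500,20,260)&(Z>55)&(Z<85))
st("base",box(420,500,20,270)&(Z>4)&(Z<14)); st("lid",box(350,620,-250,-60)&(abs(Z-100)<6)&(v<60))
st("red",((h<5)|(h>174))&(s>150)&box(480,600,-200,-80)); st("tubefar",box(500,590,-66,-20)&(Z>60)); st("tubenear",box(400,490,-66,-20)&(Z>60))
st("bowl",box(540,680,-30,110)&(Z>35)&(Z<60)); st("garlic",box(350,430,-60,40)&(Z>10)); st("shaker",box(360,440,-360,-280)&(Z>70))
print(row([450,-250,300],0.))
E
python3 b.py
```

```text
grip 122 mean [466.3 201.5  74.6] med [465.5 200.7  74.8] axis -88.5 min [459. 172.  67.] max [474. 234.  80.]
stick 349 mean [468.1 156.2  71.3] med [468.1 164.1  71.6] axis -88.2 min [457.  48.  60.] max [480. 246.  81.]
base 859 mean [465.5 151.9   8.1] med [460.6 147.7   8. ] axis -87.4 min [435.  57.   4.] max [498. 251.  12.]
lid 2896 mean [ 483.8 -161.7   99.7] med [ 483.  -162.    99.8] axis 177.5 min [ 388. -226.   95.] max [583. -95. 104.]
red 86 mean [ 530.8 -127.2  112.4] med [ 530.2 -127.8  115.8] axis -142.2 min [ 518. -141.   98.] max [ 546. -115.  121.]
tubefar 78 mean [536.4 -53.7  96.7] med [536.1 -53.7  95.2] axis -167.6 min [522. -65.  86.] max [551. -42. 111.]
tubenear 89 mean [446.3 -50.6  96.6] med [446.9 -49.6  94.7] axis -142.4 min [434. -64.  84.] max [460. -38. 111.]
bowl 152 mean [620.  48.  44.] med [624.1  48.6  44.5] axis -166.5 min [568.  -1.  35.] max [666.  95.  50.]
garlic 1181 mean [ 369.1   -8.9 1056.5] med [ 364.2   -8.  1234.7] axis -10.3 min [364. -29.  26.] max [4.120e+02 1.000e+00 1.235e+03]
shaker 112 mean [ 398.8 -323.4   84.1] med [ 398.1 -323.2   85.3] axis -172.4 min [ 384. -339.   74.] max [ 415. -311.   91.]
[-0.3493, -0.352, 0.0027, -1.26]
```

Request:
apply_moves:
  rows: [-0.35,-0.35,0,-1.26,-0.35,-0.35,0,-1.26,-0.35,-0.35,0,-1.26,-0.35,-0.35,0,-1.26,-0.35,-0.35,0,-1.26,-0.35,-0.35,0,-1.26,-0.35,-0.35,0,-1.26,-0.35,-0.35,0,-1.26]

```text
t: 2.2
position: [405.1, -332.7, 303.1]
tcp_rot: [3.14, -0.085, 0.001]
ft_force: [1.6, -0.9, -0.2]
gripper_width: 1.001
```

```bash
python3 -c "
from h import *
print(row([466,140,260],0.03),ctrl.state()['position'])"
```

```text
[0.0352, -0.4754, 0.0428, -0.0841] [ 405.13703566 -332.74780111  303.11528727]
```

Request:
apply_moves:
  rows: [0.08,-0.2,0,-0.08,0.08,-0.2,0,-0.08,0.08,-0.2,0,-0.08,0.08,-0.2,0,-0.08,0.08,-0.2,0,-0.08]

```text
t: 2.7
position: [498.5, -134.4, 303.3]
tcp_rot: [-3.14, -0.041, -0.004]
ft_force: [-0.1, 0.4, 0.8]
gripper_width: 1.004
```

```bash
cat > w.py <<'E'
import sys
from h import *
i=ctrl.camera_info("wrist"); p,d=ctrl.capture("wrist"); n=sys.argv[1]
np.savez(n+".npz",p=p,d=d,mtx=i["mtx"],w=i["world_to_cam"]); cv2.imwrite(f"pics/{n}.png",p[:,:,::-1])
s=ctrl.state(); print(s["t"],np.round(s["position"],1),np.round(s["tcp_rot"],3), np.round(np.linalg.inv(np.array(i["world_to_cam"])),2))
E
python3 w.py w1
```

```text
2.75 [ 498.7 -134.1  303.3] [-3.14  -0.042 -0.004] [[ 1.0000e+00 -2.0000e-02 -1.0000e-02  4.9600e+02]
 [ 3.0000e-02  9.6000e-01  2.8000e-01 -5.5930e+01]
 [ 0.0000e+00 -2.8000e-01  9.6000e-01  3.8606e+02]
 [ 0.0000e+00  0.0000e+00  0.0000e+00  1.0000e+00]]
```

View pics/w1.png

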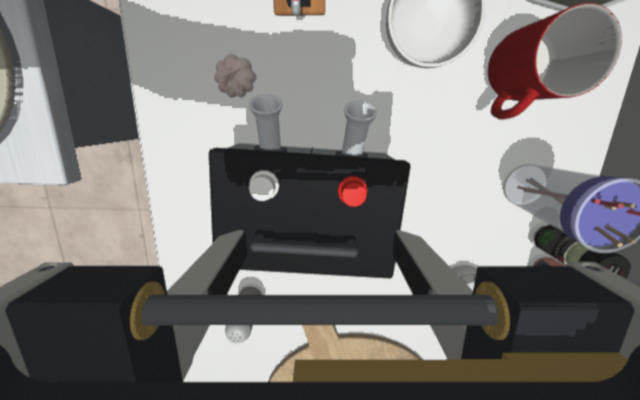

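```bash
cat > m.py <<'E'
from h import *
f=np.load("w1.npz"); i=dict(mtx=f["mtx"],world_to_cam=f["w"]); C=cloud("wrist",f["d"],i)
X,Y,Z=C[...,0],C[...,1],C[...,2]; v,u=np.mgrid[:400,:640]
hsv=cv2.cvtColor(f["p"],cv2.COLOR_RGB2HSV)
lid=(u>205)&(u<412)&(v>145)&(v<275)&(abs(Z-100)<4)&(hsv[...,2]<60); q=C[lid]; print("lid z",np.median(q[:,2]),cv2.minAreaRect(q[:,:2].astype(np.float32)))
e=[] 
for c in range(225,400,5):   # +y edge of lid
    k=np.where(lid[:,c])[0]
    if len(k): e.append(C[k[0],c])
e=np.array(e); a,b=np.polyfit(e[:,0],e[:,1],1); print("edge slope",np.degrees(np.arctan(a)),"y at 485",a*485+b)
for n,m in (("red",(u>330)&(u<375)&(v>170)&(v<210)&(Z>112)),("white",(u>245)&(u<282)&(v>170)&(v<205)&(Z>112))):
    print(n,np.round((C[m].min(0)+C[m].max(0))/2,1),np.round(C[m].mean(0),1))
for n,lo in (("far",335),("near",245)):
    m=(u>lo)&(u<lo+50)&(v>90)&(v<150)&(Z>50)&(Z<130); q=C[m]
    t=np.radians(35); ya=np.arctan(a); ax=np.array([-np.sin(ya)*np.cos(t),np.cos(ya)*np.cos(t),np.sin(t)])
    s=q@ax; print(n,len(q),"smax",np.percentile(s,[90,99,100]).round(1)); rim=q[s>np.percentile(s,99)-2]
    print(" rim mean",rim.mean(0).round(1),"range",rim.min(0).round(1),rim.max(0).round(1))
    top=q[(s<s.max()-30)]; print(" tube x",top[:,0].min().round(1),top[:,0].max().round(1))
for l in ("tube_near","tube_far"):
    for r in ctrl.mark_of(l,"wrist")[:3]: print(l,round(r["p"],2),np.round(r["point"]),inv("wrist",r["point"],z=100,info=i).round(1))
for r in (ctrl.outline_of("tube_far","wrist"))[:2]: print(r["p"],r["point"])
print(row([464,130,270],0.03))
E
python3 m.py
```

```text
lid z 100.50119356353596 ((485.55694580078125, -162.31259155273438), (133.51510620117188, 201.21112060546875), 87.57960510253906)
edge slope -2.343308683565261 y at 485 -96.27757308166241
red [519.5 -99.1 249. ] [ 531.2 -129.2  120.6]
white [463.3 -97.  249. ] [ 443.4 -125.1  122.1]
far 1216 smax [32.9 33.8 34.2]
 rim mean [535.  -52.6 101.2] range [519.8 -61.5  87.3] [550.6 -43.  114.6]
 tube x 522.1 544.9
near 1445 smax [33.  33.8 34.4]
 rim mean [445.4 -48.6 101. ] range [430.  -58.3  87.5] [461.2 -39.6 114.1]
 tube x 413.9 461.0
tube_near 0.8 [267. 103.] [447.2 -48.6 100. ]
tube_far 0.75 [359. 109.] [534.1 -51.9 100. ]
0.97 [353.8, 124.2]
[-0.0266, -0.2707, 0.0326, -0.0096]
```

Request:
apply_moves:
  rows: [-0.03,-0.265,0.02,-0.01,-0.03,-0.265,0.02,-0.01,-0.03,-0.265,0.02,-0.01,-0.03,-0.265,0.02,-0.01,-0.03,-0.265,0.02,-0.01,-0.03,-0.265,0.02,-0.01,-0.03,-0.265,0.02,-0.01]

```text
t: 3.6
position: [460.9, 125.9, 282.7]
tcp_rot: [-3.141, -0.051, -0.0]
ft_force: [0.7, -0.8, 0.2]
gripper_width: 1.002
```

```bash
python3 w.py w2; cat > m2.py <<'E'
from h import *
f=np.load("w2.npz"); i=dict(mtx=f["mtx"],world_to_cam=f["w"]); C=cloud("wrist",f["d"],i)
X,Y,Z=C[...,0],C[...,1],C[...,2]
hsv=cv2.cvtColor(f["p"],cv2.COLOR_RGB2HSV).astype(int); h,s,v=hsv[...,0],hsv[...,1],hsv[...,2]
m=(h>4)&(h<18)&(s>170)&(Z>70)&(Z<80)&(X>430)&(X<500); q=C[m]; print("grip",m.sum(),q.mean(0).round(1),cv2.minAreaRect(q[:,:2].astype(np.float32)))
m=(X>440)&(X<495)&(Y>20)&(Y<110)&(Z>55)&(Z<85); q=C[m]; print("blade",m.sum(),q.mean(0).round(1),q.min(0).round(1),q.max(0).round(1))
g=(X>440)&(X<495)&(Y>60)&(Y<120)&(Z>62)&(Z<73);q=C[g];print("blade mid line",np.polyfit(q[:,1],q[:,0],1),len(q))
for l in ("gauge","gauge_tip","gauge_collar"):
    for r in ctrl.mark_of(l,"wrist")[:2]: print(l,round(r["p"],2),np.round(r["point"]),inv("wrist",r["point"],z=65,info=i).round(1))
E
python3 m2.py
```

```text
3.65 [461.1 124.  282.6] [ 3.141  0.047 -0.   ] [[ 1.0000e+00 -3.0000e-02 -1.0000e-02  4.5807e+02]
 [ 3.0000e-02  9.6000e-01  2.9000e-01  2.0451e+02]
 [ 0.0000e+00 -2.9000e-01  9.6000e-01  3.6535e+02]
 [ 0.0000e+00  0.0000e+00  0.0000e+00  1.0000e+00]]
grip 1058 [465.8 200.7  75.3] ((465.7599182128906, 199.2773895263672), (15.8605318069458, 64.36246490478516), 1.7763644456863403)
blade 665 [469.8  72.9  69.2] [457.2  35.6  55.2] [483.  109.9  77. ]
blade mid line [-3.35013226e-02  4.72422905e+02] 451
gauge 0.79 [325. 118.] [463.7 199.2  65. ]
gauge 0.57 [472. 102.] [608.8 219.3  65. ]
gauge_tip 0.89 [326. 262.] [471.   37.4  65. ]
gauge_collar 0.63 [457.  67.] [589.1 250.4  65. ]
```

View pics/w2.png

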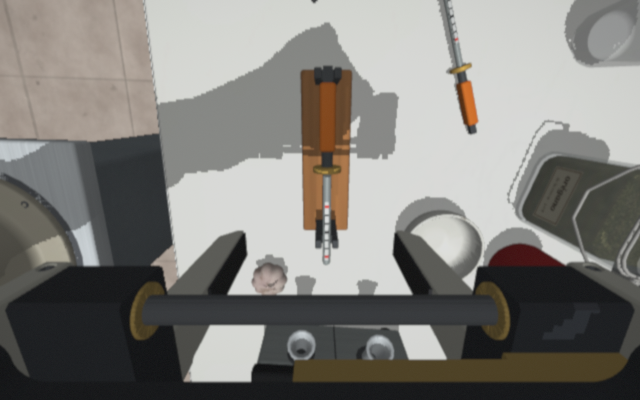

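Request:
apply_moves:
  rows: [0.007,-0.0765,0,0,0.007,-0.0765,0.02,0,0.007,-0.0765,0.06,0,0.007,-0.0765,0.1,0,0.007,-0.0765,0.13,0,0.007,-0.0765,0.148,0,0.007,-0.0765,0.1525,0,0.007,-0.0765,0.1525,0]

```text
t: 4.6
position: [466.1, 200.2, 129.9]
tcp_rot: [3.14, 0.044, -0.001]
ft_force: [-0.5, 0.3, -0.2]
gripper_width: 0.997
```

```bash
python3 -c "
from h import *
print(row([465.7,200.5,130],0.033))"
```

```text
[-0.0004, -0.0003, -0.0001, -0.0047]
```

Well placed. Close and lift.

Request:
apply_moves:
  hand: 1
  rows: [0,0,0,-0.005,0,0,0,-0.005,0,0,0,-0.005,0,0,0,-0.005,0,0,0,-0.005,0,0,0,-0.005]

```text
t: 5.2
position: [465.8, 201.4, 130.4]
tcp_rot: [-3.141, -0.055, -0.0]
ft_force: [0.3, -0.4, 0.4]
gripper_width: 0.534
```

Request:
apply_moves:
  rows: [0,0,0,0,0,0,-0.005,0,0,0,-0.02,0,0,0,-0.04,0,0,0,-0.06,0,0,0,-0.08,0,0,0,-0.08,0]

```text
t: 5.9
position: [466.5, 201.8, 212.5]
tcp_rot: [-3.14, -0.055, -0.005]
ft_force: [-0.2, -0.1, -0.3]
gripper_width: 0.007
```

```bash
python3 w.py w3; cat > m3.py <<'E'
import sys
from h import *
f=np.load(sys.argv[1]+".npz"); i=dict(mtx=f["mtx"],world_to_cam=f["w"]); C=cloud("wrist",f["d"],i)
s=ctrl.state(); M=R.from_rotvec(s["tcp_rot"]).as_matrix(); L=(C-s["position"])@M  # tool frame
x,y,z=L[...,0],L[...,1],L[...,2]
m=(abs(x)<20)&(y>18)&(y<200)&(z>5)&(z<215)&(f["d"]>0)
if len(sys.argv)>2: m&=(z>float(sys.argv[2]))&(z<float(sys.argv[3]))
for a in range(20,180,10):
    k=m&(y>a)&(y<a+10)
    if k.sum()>3: print(a,k.sum(),"x",np.median(x[k]).round(1),"z10",np.percentile(z[k],5).round(1),np.median(z[k]).round(1))
for l in ("gauge_tip","gauge_collar"):
    for r in ctrl.mark_of(l,"wrist")[:2]: print(l,round(r["p"],2),np.round(r["point"]))
E
python3 m3.py w3
```

```text
5.95 [466.2 201.4 211.3] [-3.14e+00 -5.40e-02 -3.00e-03] [[ 1.0000e+00 -3.0000e-02 -1.0000e-02  4.6323e+02]
 [ 3.0000e-02  9.6000e-01  2.8000e-01  2.8027e+02]
 [ 0.0000e+00 -2.8000e-01  9.6000e-01  2.9527e+02]
 [ 0.0000e+00  0.0000e+00  0.0000e+00  1.0000e+00]]
20 166 x 10.3 z10 201.6 202.9
30 155 x 10.4 z10 201.6 202.7
40 75 x 9.4 z10 202.0 202.8
110 38 x -0.3 z10 140.1 141.0
120 50 x -0.3 z10 140.0 141.2
130 67 x -0.4 z10 140.1 141.3
140 41 x -1.4 z10 140.2 141.4
150 11 x -3.3 z10 140.6 141.8
gauge_tip 0.92 [458.  51.]
gauge_tip 0.58 [318. 366.]
gauge_collar 0.91 [472. 140.]
```

View pics/w3.png

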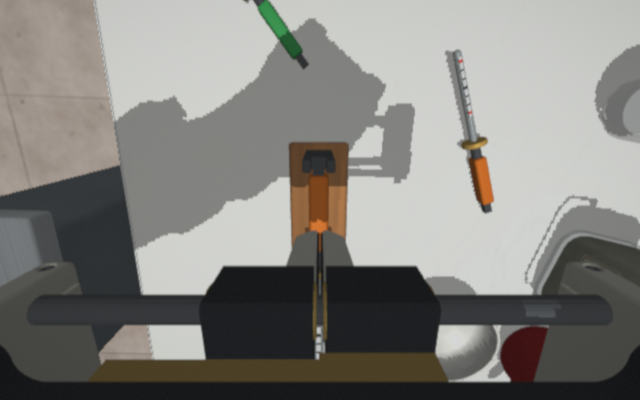

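Request:
apply_moves:
  hand: 0.5
  rows: [0,0,0,0,0,0,0,0,0,0,0,0,0,0,0,0,0,0,0,0,0,0,0,0,0,0,0,0]

```text
t: 6.75
position: [465.7, 201.4, 210.2]
tcp_rot: [-3.141, -0.055, 0.0]
ft_force: [0.2, -0.4, 0.8]
gripper_width: 0.491
```

```bash
cp w3.npz w2.npz; python3 m2.py | head -3; python3 -c "
from h import *
print(row([465.7,200.5,130],0.033))"
```

```text
grip 1029 [465.3 210.8  75.3] ((465.4484558105469, 209.4719696044922), (15.173425674438477, 46.600830078125), 1.3626431226730347)
blade 207 [470.6  69.7  69.6] [467.2  47.9  60.8] [475.   89.3  71.7]
blade mid line [-1.44278853e-02  4.71791672e+02] 159
[-0.0001, 0.0009, 0.0802, 0.002]
```

Request:
apply_moves:
  rows: [0,0.001,0.03,0.002,0,0.001,0.06,0.002,0,0.001,0.075,0.002,0,0.001,0.08,0.002,0,0.001,0.08,0.002]

```text
t: 7.4
position: [465.6, 200.5, 129.8]
tcp_rot: [3.141, 0.052, -0.002]
ft_force: [-0.2, 0.2, 0.4]
gripper_width: 0.503
```

Request:
apply_moves:
  hand: 1
  rows: [0,0,0,0,0,0,0,0,0,0,0,0,0,0,0,0,0,0,0,0,0,0,0,0,0,0,0,0]

```text
t: 8.1
position: [466.0, 200.4, 130.6]
tcp_rot: [-3.141, -0.052, -0.001]
ft_force: [-0.3, -0.4, 5.5]
gripper_width: 0.17
```

Request:
apply_moves:
  rows: [0,0,-0.01,0,0,0,-0.03,0,0,0,-0.06,0,0,0,-0.085,0,0.03,0.02,-0.085,0.03,0.06,0.04,-0.085,0.074,0.076,0.0495,-0.085,0.074,0.076,0.0495,-0.085,0.074]

```text
t: 8.9
position: [545.2, 151.7, 215.3]
tcp_rot: [3.141, -0.069, 0.001]
ft_force: [-0.2, 0.2, -1.2]
gripper_width: 0.168
```

```bash
cat > g.py <<'E'
import sys
from h import *
P=np.array([535.1,-51.5,100.5]); yaw=-0.041; u=np.array([-np.sin(yaw),np.cos(yaw),0])
def rel(s=None):
    s=s or ctrl.state(); d=s["position"]-P; M=R.from_rotvec(s["tcp_rot"]).as_matrix()
    e=np.array([np.cos(yaw),np.sin(yaw),0])
    print("t",round(float(s["t"]),2),"across",round(d@e,1),"out",round(d@u,1),"grasp z",round(s["position"][2]-65,1),"yaw",round(np.arctan2(M[1,0],M[0,0]),4),"F",np.round(s["ft_force"],1),"T",np.round(s["torque"],2),"w",round(float(s["gripper_width"]),3))
if __name__=="__main__":
    rel()
    for a in sys.argv[1:]:
        o,z=map(float,a.split(",")); print(a,row(P*[1,1,0]+o*u+[0,0,z+65],yaw))
E
python3 w.py w4; python3 g.py 200,95.5; python3 - <<'E'
from h import *
for c in ("top","scene"):
    p,d=ctrl.capture(c); cv2.imwrite(f"pics/{c}1.png",p[:,:,::-1])
    for l in ("gauge_tip","gauge_collar","gauge"):
        for r in ctrl.mark_of(l,c)[:2]: print(c,l,round(r["p"],2),np.round(r["point"],1),inv(c,r["point"],z=150).round(1))
a=cv2.imread("pics/w4.png"); b=cv2.imread("pics/top1.png")[130:300,150:450]; e=cv2.imread("pics/scene1.png")[150:300,230:500]
o=np.zeros((600,800,3),np.uint8); o[:250,:400]=cv2.resize(a,(400,250)); o[:226,400:]=cv2.resize(b,(400,226)); o[250:,:630]=cv2.resize(e,(630,350))
cv2.imwrite("pics/mix1.png",o)
E
```

```text
8.95 [543.5 152.9 215.1] [-3.141e+00  6.600e-02  1.000e-03] [[ 1.0000e+00  4.0000e-02  1.0000e-02  5.4842e+02]
 [-4.0000e-02  9.6000e-01  2.9000e-01  2.3027e+02]
 [ 0.0000e+00 -2.9000e-01  9.6000e-01  2.9788e+02]
 [ 0.0000e+00  0.0000e+00  0.0000e+00  1.0000e+00]]
t 8.95 across 0.0 out 204.6 grasp z 150.1 yaw -0.042 F [-0.3 -0.5 -0.7] T [-0.02 -0.08  0.  ] w 0.168
200,95.5 [0.0, 0.0046, 0.0546, -0.001]
top gauge_tip 0.71 [172.  275.4] [351.3 403.  150. ]
top gauge_tip 0.47 [324.1 205.8] [538.6 -12.7 150. ]
top gauge_collar 0.44 [198.3 258.1] [397.1 333.6 150. ]
top gauge 0.66 [365.2 208.6] [ 529.5 -127.8  150. ]
top gauge 0.58 [207.3 250.2] [418.3 309.8 150. ]
scene gauge_tip 0.91 [340.7 181.8] [540.4 -16.6 150. ]
scene gauge_collar 0.81 [308.9 196.6] [533.1 100.2 150. ]
scene gauge 0.85 [289.3 204.8] [532.8 162.5 150. ]
```

View pics/mix1.png

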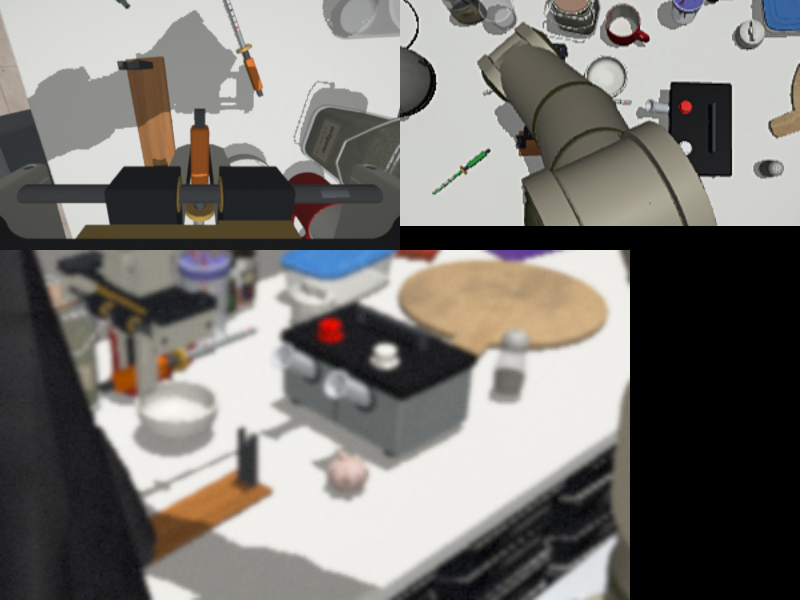

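Request:
apply_moves:
  rows: [0,0,0.03,0,0,0,0.05,0,0,0,0.055,0,0,0.015,0.055,0,0,0.025,0.055,0,0,0.03,0.055,0,0,0.035,0.055,0,0,0.035,0.055,0]

```text
t: 10.15
position: [542.2, 117.4, 160.8]
tcp_rot: [3.141, -0.067, 0.001]
ft_force: [-0.3, 1.0, -0.8]
gripper_width: 0.173
```

```bash
python3 g.py 153,95.5; python3 - <<'E'
from h import *
p,d=ctrl.capture("scene"); cv2.imwrite("pics/s2.png",cv2.resize(p[150:250,280:430,::-1],None,fx=5,fy=5,interpolation=cv2.INTER_CUBIC))
E
```

```text
t 10.15 across 0.1 out 169.0 grasp z 95.8 yaw -0.0425 F [-0.3  1.  -0.8] T [ 0.   -0.08 -0.01] w 0.173
153,95.5 [-0.0001, 0.016, 0.0003, -0.0015]
```

View pics/s2.png

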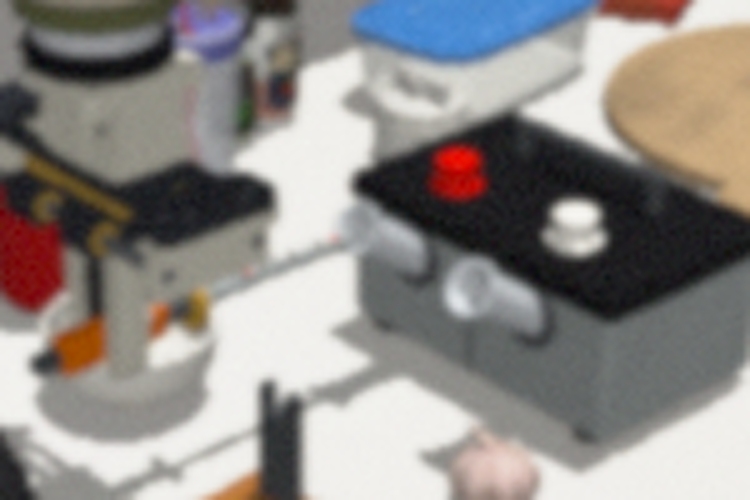

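Request:
apply_moves:
  rows: [0,0.004,0,0,0,0.008,0,0,0,0.011,0,0,0,0.013,0,0,0,0.015,0,0,0,0.016,0,0]

```text
t: 10.8
position: [541.2, 102.3, 160.1]
tcp_rot: [3.141, -0.065, -0.0]
ft_force: [0.7, -0.2, -1.2]
gripper_width: 0.172
```

```bash
python3 g.py
```

```text
t 10.8 across -0.2 out 153.9 grasp z 95.1 yaw -0.0411 F [ 0.7 -0.2 -1.2] T [-0.03 -0.11  0.02] w 0.172
```

Request:
apply_moves:
  rows: [0,0.003,0,0,0,0.003,-0.003,0,0,0.003,-0.006,0,0,0.003,-0.009,0,0,0.003,-0.011,0,0,0.003,-0.011,0]

```text
t: 11.4
position: [541.3, 99.8, 171.6]
tcp_rot: [-3.14, 0.064, -0.001]
ft_force: [0.2, 1.6, -2.5]
gripper_width: 0.176
```

```bash
python3 g.py 147.8,118.8
```

```text
t 11.4 across -0.0 out 151.4 grasp z 106.6 yaw -0.0409 F [ 0.2  1.6 -2.5] T [ 0.54 -0.12 -0.04] w 0.176
147.8,118.8 [0.0, 0.0036, -0.0122, 0.0001]
```

Request:
apply_moves:
  rows: [0,0.001,-0.003,0,0,0.002,-0.006,0,0,0.003,-0.009,0,0,0.0036,-0.012,0,0,0.0036,-0.012,0]

```text
t: 11.9
position: [541.4, 97.5, 184.0]
tcp_rot: [-3.138, 0.063, -0.003]
ft_force: [-1.3, 8.0, -1.6]
gripper_width: 0.171
```

```bash
python3 g.py; python3 w.py w5 >/dev/null; cat > tilt.py <<'E'
import sys
from h import *
f=np.load(sys.argv[1]+".npz"); i=dict(mtx=f["mtx"],world_to_cam=f["w"]); C=cloud("wrist",f["d"],i)
s=ctrl.state(); M=R.from_rotvec(s["tcp_rot"]).as_matrix(); L=(C-s["position"])@M
hsv=cv2.cvtColor(f["p"],cv2.COLOR_RGB2HSV).astype(int); h,sa=hsv[...,0],hsv[...,1]
m=(h>4)&(h<18)&(sa>150)&(abs(L[...,0])<7)&(L[...,2]>5)&(L[...,2]<110)&(L[...,1]<-9)&(L[...,1]>-60)&(f["d"]>0)
y,z=L[m][:,1],L[m][:,2]; a=np.polyfit(y,z,1); r=z-np.polyval(a,y); k=abs(r)<2; a=np.polyfit(y[k],z[k],1)
print("n",k.sum(),"tip-down tilt deg",np.degrees(np.arctan(a[0])).round(2),"z at 0",a[1].round(1),"y",y[k].min().round(1),y[k].max().round(1),"x",np.median(L[m][:,0]).round(1))
E
python3 tilt.py w4; python3 tilt.py w5
```

```text
t 11.9 across 0.2 out 149.1 grasp z 119.0 yaw -0.0399 F [-1.3  8.  -1.6] T [ 1.79 -0.05 -0.12] w 0.171
n 922 tip-down tilt deg -0.29 z at 0 23.7 y -60.0 -35.9 x 0.0
n 1146 tip-down tilt deg 2.69 z at 0 54.1 y -33.2 -9.0 x 0.1
```

```bash
python3 - <<'E'
from h import *
p,d=ctrl.capture("scene"); cv2.imwrite("pics/s3.png",cv2.resize(p[160:240,290:400,::-1],None,fx=7,fy=7,interpolation=cv2.INTER_CUBIC))
E
```

```text
(no output)
```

View pics/s3.png

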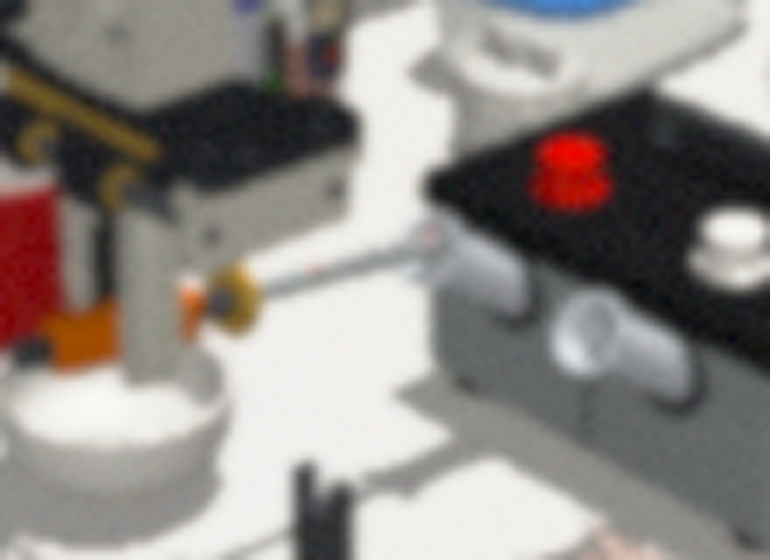

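```bash
python3 - <<'E'
from h import *
f=np.load("top.npz"); C=cloud("top",f["d"]); X,Y,Z=C[...,0],C[...,1],C[...,2]
for y in range(-430,-150,10): print(y,[int(np.percentile(Z[(abs(X-x)<8)&(abs(Y-y)<6)],95)) if ((abs(X-x)<8)&(abs(Y-y)<6)).any() else -1 for x in range(400,600,15)])
f=np.load("w1.npz"); i=dict(mtx=f["mtx"],world_to_cam=f["w"]); C=cloud("wrist",f["d"],i)
v,u=np.mgrid[:400,:640];Z=C[...,2]
lid=(u>205)&(u<412)&(v>145)&(v<290)&(abs(Z-100)<4)
for c in range(250,390,20):
    k=np.where(lid[:,c])[0]; print(c,C[k[-1],c].round(1),C[k[0],c].round(1))
m=(u>240)&(u<365)&(v>225)&(v<265)&(Z>115)&(Z<135); print("handle",C[m].min(0).round(),C[m].max(0).round())
E
python3 g.py 175,119
```

```text
-430 [3, 3, 2, 4, 11, 16, 15, 16, 14, 16, 17, 16, 16, 15]
-420 [3, 2, 3, 3, 3, 12, 14, 15, 15, 16, 14, 16, 16, 16]
-410 [3, 1, 3, 2, 3, 1, 14, 14, 14, 17, 14, 14, 15, 17]
-400 [1, 3, 2, 2, 2, 3, 16, 16, 16, 16, 16, 16, 15, 17]
-390 [2, 3, 3, 3, 3, 4, 17, 15, 16, 16, 11, 14, 12, 10]
-380 [2, 0, 3, 3, 3, 8, 16, 16, 16, 12, 3, 2, 2, 3]
-370 [2, 2, 2, 3, 2, 12, 16, 16, 16, 3, 3, 2, 2, 2]
-360 [0, 1, 1, 5, 2, 14, 15, 15, 16, 3, 2, 3, 2, 2]
-350 [-1, 0, 2, 3, 2, 15, 16, 14, 15, 2, 3, 4, 3, 2]
-340 [86, 0, 2, 3, 1, 4, 15, 15, 11, 0, 2, 3, 3, 2]
-330 [90, 89, 4, 3, 3, 2, 2, 12, 4, 3, 3, 3, 3, 3]
-320 [90, 84, 2, 3, 6, 3, 1, 2, 4, 3, 1, 4, 1, 0]
-310 [87, 74, 2, 2, 3, 4, 2, 3, 4, 2, 2, 4, 3, 3]
-300 [48, 4, 3, 4, 2, 4, 2, 2, 5, 3, 2, 3, 3, 3]
-290 [3, 3, 3, 3, 3, 3, 4, 2, 3, 3, 1, 3, 2, 2]
-280 [1, 3, 4, 3, 2, 2, 3, 2, 2, 3, 4, 3, 3, 3]
-270 [3, 3, 3, 3, 4, 3, 3, 1, 3, 2, 4, 5, 1, 3]
-260 [2, 2, 2, 2, 3, 3, 3, 2, 3, 2, 2, 2, 2, 3]
-250 [2, 2, 2, 3, 1, 1, 4, 2, 2, 2, 3, 2, 3, 0]
-240 [2, 1, -1, -1, -1, -1, -1, -1, -1, -1, -1, -1, -1, -1]
-230 [97, 101, 100, 100, 102, 100, 101, 101, 100, 101, 1
[... 365 characters left out ...]
23, 124, 102, 102, 102, 95]
-170 [102, 102, 103, 102, 104, 103, 103, 103, 102, 103, 101, 102, 104, -1]
-160 [102, 104, 102, 101, 103, 103, 101, 101, 102, 103, 102, 103, 104, -1]
250 [ 423.  -225.9  100.1] [428.  -93.5  96.3]
270 [ 445.1 -229.    98.2] [448.3 -94.7  98.4]
290 [ 467.9 -228.5  100.3] [468.  -95.6  96. ]
310 [ 490.4 -229.9   99.1] [488.2 -96.1  96. ]
330 [ 513.  -230.6   99.2] [508.4 -97.6  96.2]
350 [ 535.7 -231.1   99.7] [528.6 -98.   96.7]
370 [ 558.5 -232.1   99.2] [548.9 -98.5  96.5]
handle [ 430. -195.  115.] [ 538. -181.  127.]
t 12.0 across 0.1 out 149.1 grasp z 118.8 yaw -0.0398 F [-0.6  7.6 -1.5] T [ 1.67 -0.03 -0.13] w 0.168
175,119 [-0.0001, -0.0259, -0.0002, 0.0012]
```

Request:
apply_moves:
  rows: [0,-0.008,0,0,0,-0.026,0,0,0,-0.03,-0.03,0,0,-0.03,-0.045,0,0,-0.03,-0.045,0]

```text
t: 12.5
position: [542.9, 126.1, 230.0]
tcp_rot: [-3.141, 0.064, -0.004]
ft_force: [0.0, -0.1, -1.4]
gripper_width: 0.17
```

```bash
python3 g.py; python3 w.py w6 >/dev/null;  python3 tilt.py w6; python3 -c "
from h import *
print(row([460,-260,228],-0.041))"
```

```text
t 12.5 across 0.5 out 177.8 grasp z 165.0 yaw -0.041 F [ 0.  -0.1 -1.4] T [-0.03 -0.1  -0.03] w 0.17
n 1130 tip-down tilt deg 2.97 z at 0 53.2 y -33.7 -9.0 x 0.0
[-0.0665, 0.3887, 0.0008, -0.0004]
```

Request:
apply_moves:
  rows: [-0.0665,0.389,0,0,-0.0665,0.389,0,0,-0.0665,0.389,0,0,-0.0665,0.389,0,0,-0.0665,0.389,0,0,-0.0665,0.389,0,0,-0.0665,0.389,0,0,-0.0665,0.389,0,0]

```text
t: 13.35
position: [458.1, -262.8, 227.1]
tcp_rot: [-3.141, 0.067, 0.003]
ft_force: [1.5, 0.4, -0.7]
gripper_width: 0.171
```

```bash
python3 -c "
from h import *
print(row([460,-260,173],-0.041))"; python3 w.py w7|head -1;  python3 tilt.py w7
```

```text
[0.0019, -0.0028, 0.0541, -0.0015]
13.4 [ 455.6 -270.5  226.6] [ 3.137 -0.08  -0.007] [[ 1.0000e+00  4.0000e-02  1.0000e-02  4.6147e+02]
n 1323 tip-down tilt deg 4.74 z at 0 55.1 y -41.1 -9.0 x 0.6
```

View pics/w7.png

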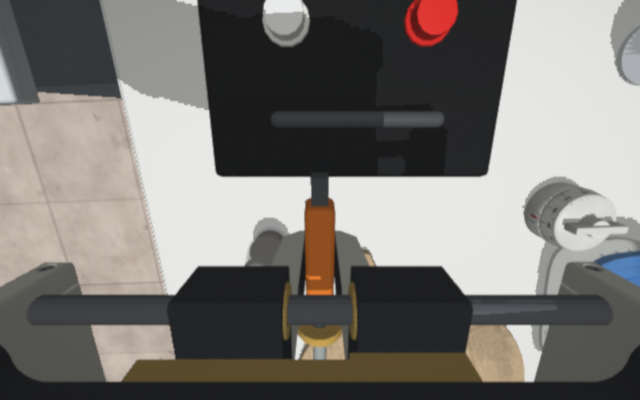

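Request:
apply_moves:
  rows: [0.002,0,0.02,0,0.002,0,0.04,0,0.002,0,0.045,0,0.002,0,0.045,0]

```text
t: 13.8
position: [461.3, -259.7, 182.0]
tcp_rot: [-3.14, 0.064, 0.004]
ft_force: [0.9, 0.4, -0.3]
gripper_width: 0.171
```

```bash
python3 -c "
from h import *
from g import rel
rel(); print(row([460,-260,170],-0.041),ctrl.state()['position'])"; python3 w.py w8|head -1;  python3 tilt.py w8
```

```text
t 13.8 across -65.2 out -211.0 grasp z 117.0 yaw -0.0405 F [ 0.9  0.4 -0.3] T [-0.   -0.05  0.03] w 0.171
[-0.0012, 0.0004, 0.0121, 0.0005] [ 461.25506492 -259.69400739  182.04945291]
13.85 [ 461.7 -259.7  182.8] [-3.14e+00  6.30e-02  2.00e-03] [[ 1.0000e+00  4.0000e-02  1.0000e-02  4.6450e+02]
n 1088 tip-down tilt deg 2.98 z at 0 55.1 y -33.4 -9.1 x -0.4
```

Request:
apply_moves:
  rows: [0,0,0.004,0,0,0,0.008,0,0,0,0.01,0,0,0,0.012,0,0,0,0.014,0,0,0,0.014,0]

```text
t: 14.45
position: [462.0, -260.6, 169.6]
tcp_rot: [3.14, -0.065, 0.001]
ft_force: [0.2, -1.5, 4.6]
gripper_width: 0.175
```

```bash
python3 g.py; python3 w.py w9 >/dev/null;  python3 tilt.py w9
```

```text
t 14.45 across -64.5 out -211.9 grasp z 104.6 yaw -0.0413 F [ 0.2 -1.5  4.6] T [-0.11  0.14  0.01] w 0.175
n 978 tip-down tilt deg 4.9 z at 0 53.0 y -32.4 -9.0 x 0.1
```

Pivoting begins with only about 5 N. Continue down.

Request:
apply_moves:
  rows: [0,0,0.002,0,0,0,0.004,0,0,0,0.006,0,0,0,0.006,0]

```text
t: 14.9
position: [461.9, -260.9, 163.6]
tcp_rot: [3.14, -0.065, 0.001]
ft_force: [-1.7, -1.3, 6.0]
gripper_width: 0.167
```

```bash
python3 g.py; python3 w.py w10 >/dev/null;  python3 tilt.py w10
```

```text
t 14.9 across -64.5 out -212.2 grasp z 98.6 yaw -0.0416 F [-1.7 -1.3  6. ] T [-0.34  0.15  0.02] w 0.167
n 690 tip-down tilt deg 7.2 z at 0 49.2 y -31.0 -9.1 x 0.1
```

```bash
cat > prof.py <<'E'
import sys
from h import *
from g import rel
for n in sys.argv[1:]:
    f=np.load(n+".npz"); i=dict(mtx=f["mtx"],world_to_cam=f["w"]); C=cloud("wrist",f["d"],i)
    W=np.linalg.inv(f["w"]); # tool frame from camera pose: calibrate using fixed offset
    s=ctrl.state(); M=R.from_rotvec(s["tcp_rot"]).as_matrix()
    T0=np.load("t.npy") if 0 else None
    L=(C-s["position"])@M; x,y,z=L[...,0],L[...,1],L[...,2]
    m=(abs(x)<5)&(y<-8)&(y>-54)&(z>15)&(z<62)
    print(n,[(a,int((m&(y>=a)&(y<a+4)).sum()),float(np.median(z[m&(y>=a)&(y<a+4)]).round(1)),float(np.median(x[m&(y>=a)&(y<a+4)]).round(1))) for a in range(-54,-8,4) if (m&(y>=a)&(y<a+4)).sum()>3])
E
python3 prof.py w10; python3 -c "
from h import *
import cv2
a=cv2.imread('pics/w10.png'); cv2.imwrite('pics/w10c.png',cv2.resize(a[120:400,160:480],None,fx=2,fy=2))"
```

```text
w10 [(-54, 8, 61.9, 0.9), (-50, 97, 49.8, -0.4), (-46, 207, 44.0, -0.4), (-42, 141, 44.5, -0.4), (-38, 135, 45.9, -0.4), (-34, 165, 47.5, 0.1), (-30, 214, 44.5, 0.1), (-26, 138, 44.4, 0.1), (-22, 134, 45.6, 0.1), (-18, 124, 47.1, 0.1), (-14, 115, 48.5, 0.1), (-10, 55, 49.5, -0.4)]
```

View pics/w10c.png

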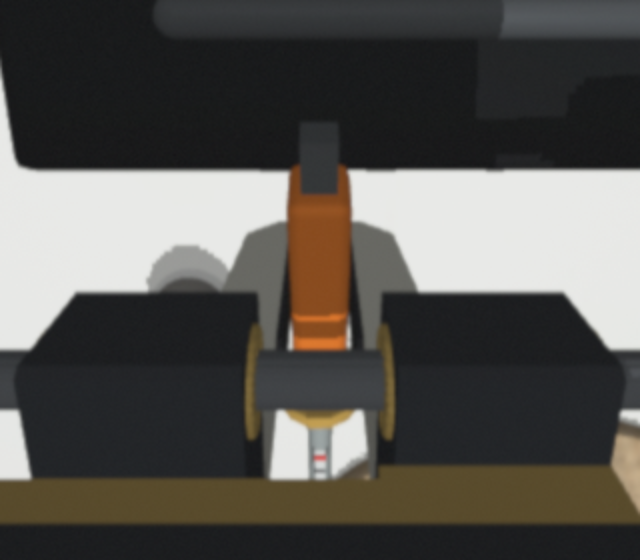

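```bash
sed -i 's/(L\[...,1\]>-60)/(L[...,1]>-26.5)/' tilt.py; python3 tilt.py w10
```

```text
n 775 tip-down tilt deg 18.78 z at 0 52.7 y -26.5 -9.1 x 0.1
```

Request:
apply_moves:
  rows: [0,0,0.001,0,0,0,0.003,0,0,0,0.004,0,0,0,0.004,0]

```text
t: 15.35
position: [462.0, -260.7, 159.7]
tcp_rot: [3.14, -0.065, 0.001]
ft_force: [-1.2, -1.0, 7.4]
gripper_width: 0.168
```

```bash
python3 g.py; python3 w.py w11 >/dev/null;  python3 tilt.py w11; python3 prof.py w11
```

```text
t 15.35 across -64.5 out -212.0 grasp z 94.7 yaw -0.0414 F [-1.2 -1.   7.4] T [-0.19  0.2   0.01] w 0.168
n 779 tip-down tilt deg 23.12 z at 0 50.9 y -26.5 -9.0 x 0.1
w11 [(-54, 153, 59.0, 0.1), (-50, 169, 59.0, -0.4), (-46, 381, 43.4, -0.4), (-42, 149, 39.1, 0.1), (-38, 137, 40.7, -0.4), (-34, 138, 42.7, 0.1), (-30, 229, 42.4, 0.1), (-26, 152, 40.5, 0.1), (-22, 122, 42.1, 0.1), (-18, 118, 43.9, 0.1), (-14, 114, 45.8, -0.2), (-10, 54, 47.3, -0.4)]
```

Request:
apply_moves:
  rows: [0,0,0.001,0,0,0,0.002,0,0,0,0.0035,0,0,0,0.0035,0]

```text
t: 15.8
position: [461.9, -260.5, 156.3]
tcp_rot: [3.14, -0.065, 0.001]
ft_force: [-1.5, -1.6, 8.7]
gripper_width: 0.17
```

Request:
apply_moves:
  rows: [0,0,-0.01,0,0,0,-0.04,0,0,0,-0.08,0,0,0,-0.12,0,0,0,-0.15,0,0,0,-0.165,0,0,0,-0.165,0]

```text
t: 16.5
position: [462.5, -260.3, 323.3]
tcp_rot: [3.139, -0.065, 0.006]
ft_force: [0.5, 0.7, -1.1]
gripper_width: 0.169
```

```bash
python3 g.py; python3 w.py w12 >/dev/null;  python3 tilt.py w12; python3 prof.py w12;python3 g.py 140,250
```

```text
t 16.5 across -64.0 out -211.6 grasp z 258.3 yaw -0.0412 F [ 0.5  0.7 -1.1] T [ 0.06 -0.08  0.04] w 0.169
n 784 tip-down tilt deg 22.92 z at 0 46.6 y -26.5 -9.0 x 0.3
w12 [(-46, 173, 37.5, 0.7), (-42, 206, 33.3, 0.3), (-38, 137, 34.6, 0.7), (-34, 141, 36.8, 0.3), (-30, 194, 38.9, -0.2), (-26, 203, 36.4, 0.3), (-22, 129, 37.2, -0.2), (-18, 114, 39.4, 0.3), (-14, 96, 41.7, -0.2), (-10, 57, 43.4, 0.3)]
t 16.55 across -64.6 out -211.5 grasp z 256.6 yaw -0.0412 F [ 0.1  0.2 -1.6] T [-0.02 -0.04 -0.04] w 0.169
140,250 [0.0645, -0.3516, 0.0064, -0.0002]
```

Request:
apply_moves:
  rows: [0.064,-0.375,0,0,0.064,-0.375,0,0,0.064,-0.375,0,0,0.064,-0.375,0,0,0.064,-0.375,0,0,0.064,-0.375,0,0,0.064,-0.375,0,0,0.064,-0.375,0,0]

```text
t: 17.35
position: [540.8, 116.1, 319.4]
tcp_rot: [-3.14, 0.058, 0.003]
ft_force: [0.4, -0.4, -0.0]
gripper_width: 0.17
```

Request:
apply_moves:
  rows: [0,0,0.03,0,0,0,0.055,0,0,0,0.055,0,0,0,0.055,0]

```text
t: 17.75
position: [540.7, 111.9, 264.9]
tcp_rot: [3.141, -0.064, -0.004]
ft_force: [0.1, 0.2, -0.4]
gripper_width: 0.168
```

```bash
python3 g.py 163,190; python3 w.py w13 >/dev/null;  python3 tilt.py w13; python3 prof.py w13; python3 - <<'E'
from h import *
p,d=ctrl.capture("scene"); np.savez("s4.npz",p=p,d=d); cv2.imwrite("pics/s4.png",cv2.resize(p[130:240,290:400,::-1],None,fx=5,fy=5,interpolation=cv2.INTER_CUBIC))
for l in ("gauge_tip","gauge_collar"):
    for r in ctrl.mark_of(l,"scene")[:2]: print(l,round(r["p"],2),np.round(r["point"],1))
from g import P,u
s=ctrl.state(); tcp=s["position"]
for a,b in ((142.7,135.3),):
    print("pred tip px",proj("scene",tcp-a*u-[0,0,b]).round(1), "mouth px",proj("scene",P).round(1))
E
```

```text
t 17.75 across -1.1 out 163.5 grasp z 199.9 yaw -0.0406 F [ 0.1  0.2 -0.4] T [-0.01 -0.13  0.07] w 0.168
163,190 [0.0011, 0.0005, 0.0099, 0.0004]
n 778 tip-down tilt deg 22.75 z at 0 49.0 y -26.5 -9.0 x -0.0
w13 [(-46, 162, 40.2, -0.5), (-42, 207, 35.8, -0.5), (-38, 138, 36.9, -0.7), (-34, 143, 39.5, -0.0), (-30, 183, 41.3, -0.0), (-26, 198, 38.9, -0.0), (-22, 121, 39.7, -0.0), (-18, 118, 42.0, -0.0), (-14, 106, 44.1, 0.2), (-10, 53, 45.9, -0.5)]
gauge_tip 0.61 [346.6 189.6]
gauge_collar 0.64 [319.2 183.7]
gauge_collar 0.23 [289.3 206.8]
pred tip px [345.7 187. ] mouth px [351.1 194.8]
```

View pics/s4.png

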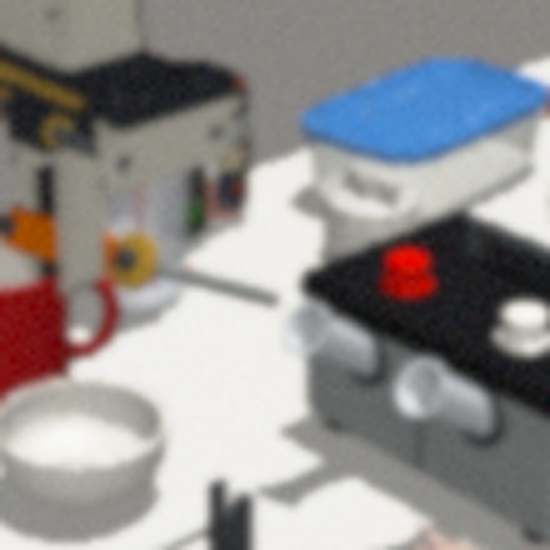

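Request:
apply_moves:
  rows: [0.001,0,0.0085,0,0.001,0.008,0.0141,0,0.001,0.014,0.0183,0,0.001,0.02,0.0225,0,0.001,0.025,0.026,0,0.001,0.03,0.0295,0,0.001,0.0345,0.0326,0,0.001,0.0345,0.0326,0]

```text
t: 18.75
position: [540.6, 76.5, 232.6]
tcp_rot: [3.14, -0.066, -0.001]
ft_force: [0.0, -0.6, -1.2]
gripper_width: 0.169
```

```bash
python3 g.py; python3 w.py w14 >/dev/null; python3 prof.py w14; python3 - <<'E'
from h import *
p,d=ctrl.capture("scene"); cv2.imwrite("pics/s5.png",cv2.resize(p[130:240,290:400,::-1],None,fx=5,fy=5,interpolation=cv2.INTER_CUBIC))
E
```

```text
t 18.75 across 0.2 out 128.2 grasp z 167.6 yaw -0.0418 F [ 0.  -0.6 -1.2] T [ 0.05 -0.08  0.02] w 0.169
w14 [(-46, 136, 40.1, -0.0), (-42, 226, 35.5, -0.5), (-38, 145, 36.1, -0.5), (-34, 136, 38.6, -0.1), (-30, 164, 40.6, 0.2), (-26, 213, 38.5, -0.1), (-22, 131, 38.7, -0.1), (-18, 118, 41.1, -0.1), (-14, 109, 43.4, -0.1), (-10, 51, 44.9, -0.1)]
```

View pics/s5.png

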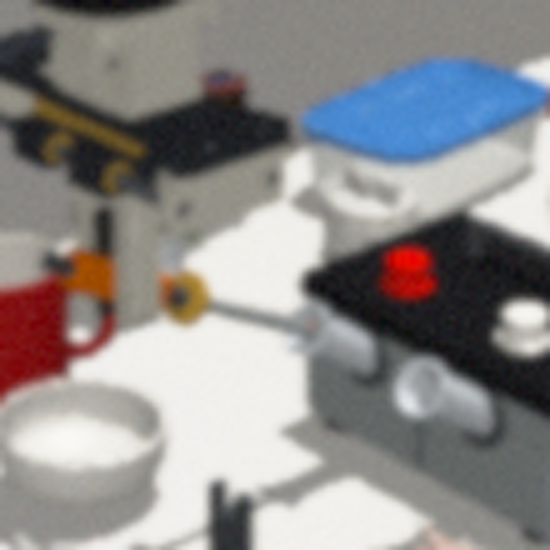

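Request:
apply_moves:
  rows: [0,0.005,0.0006,0,0,0.01,0.0012,0,0,0.0155,0.0016,0,0,0.021,0.0021,0,0,0.021,0.0021,0]

```text
t: 19.35
position: [539.8, 55.2, 230.8]
tcp_rot: [3.14, -0.066, -0.001]
ft_force: [0.6, 1.6, -2.8]
gripper_width: 0.168
```

```bash
python3 g.py 91.7,161.5 75.4,150
```

```text
t 19.35 across 0.3 out 106.8 grasp z 165.8 yaw -0.0421 F [ 0.6  1.6 -2.8] T [ 0.33 -0.17  0.03] w 0.168
91.7,161.5 [-0.0003, 0.0151, 0.0043, -0.0011]
75.4,150 [-0.0003, 0.0314, 0.0158, -0.0011]
```

Forces stay small; continue along the tube.

Request:
apply_moves:
  rows: [0,0.005,0.0014,0,0,0.01,0.0028,0,0,0.015,0.0043,0,0,0.0205,0.0081,0,0,0.026,0.012,0,0,0.0315,0.0158,0,0,0.0315,0.0158,0]

```text
t: 20.05
position: [538.2, 23.6, 214.4]
tcp_rot: [3.14, -0.066, -0.002]
ft_force: [0.5, -0.0, -3.5]
gripper_width: 0.169
```

```bash
python3 g.py 59,138.6 47,130.2; python3 w.py w15 >/dev/null; python3 prof.py w15
```

```text
t 20.05 across 0.1 out 75.2 grasp z 149.4 yaw -0.0421 F [ 0.5 -0.  -3.5] T [ 0.34 -0.18  0.  ] w 0.169
59,138.6 [-0.0, 0.0161, 0.0108, -0.0011]
47,130.2 [-0.0, 0.0281, 0.0192, -0.0011]
w15 [(-46, 81, 37.6, -0.4), (-42, 273, 33.7, -0.4), (-38, 140, 32.4, -0.4), (-34, 135, 35.2, 0.0), (-30, 133, 38.0, 0.5), (-26, 246, 37.1, 0.0), (-22, 126, 36.6, -0.0), (-18, 110, 39.1, 0.0), (-14, 101, 41.9, 0.0), (-10, 44, 44.0, 0.5)]
```

Request:
apply_moves:
  rows: [0,0.005,0.0035,0,0,0.01,0.007,0,0,0.015,0.0104,0,0,0.02,0.0138,0,0,0.024,0.0166,0,0,0.026,0.018,0,0,0.026,0.018,0]

```text
t: 20.8
position: [537.4, -1.6, 196.9]
tcp_rot: [3.141, -0.065, -0.001]
ft_force: [-1.1, 1.1, -2.9]
gripper_width: 0.167
```

```bash
python3 g.py 42.6,127.1
```

```text
t 20.8 across 0.2 out 50.0 grasp z 131.9 yaw -0.0415 F [-1.1  1.1 -2.9] T [ 0.3  -0.11  0.01] w 0.167
42.6,127.1 [-0.0002, 0.0074, 0.0048, -0.0005]
```

Creep at about 1.5 mm per row for the last 9 mm, watching the force.

Request:
apply_moves:
  rows: [0,0.0015,0.001,0,0,0.003,0.002,0,0,0.0045,0.003,0,0,0.0055,0.0037,0,0,0.0065,0.0044,0,0,0.0065,0.0044,0]

```text
t: 21.4
position: [537.3, -7.5, 192.8]
tcp_rot: [-3.141, 0.064, -0.0]
ft_force: [0.3, 2.2, -1.6]
gripper_width: 0.169
```

```bash
python3 g.py
```

```text
t 21.4 across 0.4 out 44.0 grasp z 127.8 yaw -0.041 F [ 0.3  2.2 -1.6] T [ 0.57 -0.21  0.03] w 0.169
```

Request:
apply_moves:
  rows: [0,0.001,0.0007,0,0,0.002,0.0014,0,0,0.003,0.0021,0,0,0.004,0.0028,0,0,0.004,0.0028,0]

```text
t: 21.9
position: [537.8, -7.6, 191.9]
tcp_rot: [-3.137, 0.06, -0.005]
ft_force: [-4.5, 14.2, 18.8]
gripper_width: 0.171
```

```bash
python3 g.py
```

```text
t 21.9 across 0.9 out 43.9 grasp z 126.9 yaw -0.038 F [-4.5 14.2 18.8] T [ 2.95  1.14 -0.19] w 0.171
```

```bash
python3 w.py w16 >/dev/null; python3 prof.py w16; python3 - <<'E'
from h import *
p,d=ctrl.capture("scene"); cv2.imwrite("pics/s6.png",cv2.resize(p[130:240,290:400,::-1],None,fx=5,fy=5,interpolation=cv2.INTER_CUBIC))
for r in ctrl.mark_of("gauge_collar","scene")[:2]: print(round(r["p"],2),np.round(r["point"],1))
E
python3 g.py 170,210
```

```text
w16 [(-46, 139, 37.1, 0.1), (-42, 247, 32.7, 0.1), (-38, 139, 32.9, 0.1), (-34, 126, 35.7, 0.1), (-30, 156, 38.3, 0.1), (-26, 214, 36.6, 0.1), (-22, 128, 36.8, -0.2), (-18, 109, 39.3, 0.1), (-14, 102, 42.1, 0.1), (-10, 48, 44.0, 0.3)]
0.64 [391.8 221.3]
0.63 [351.5 195.1]
t 22.05 across 0.9 out 43.9 grasp z 126.9 yaw -0.0379 F [-5.2 14.3 18.4] T [ 2.96  1.13 -0.16] w 0.168
170,210 [-0.0002, -0.1264, -0.0826, 0.0031]
```

View pics/s6.png

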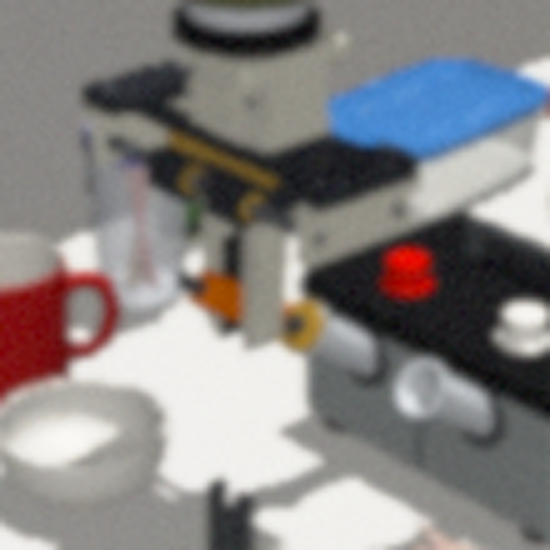

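Request:
apply_moves:
  rows: [0,-0.006,-0.0042,0,0,-0.02,-0.014,0,0,-0.035,-0.0245,0,0,-0.05,-0.035,0,0,-0.067,-0.047,0,0,-0.085,-0.0595,0,0,-0.1,-0.07,0,0,-0.12,-0.084,0]

```text
t: 22.85
position: [541.9, 109.3, 274.9]
tcp_rot: [3.14, -0.065, -0.001]
ft_force: [-0.2, 0.1, -1.7]
gripper_width: 0.172
```

```bash
python3 g.py; python3 w.py w17 >/dev/null; python3 prof.py w17; python3 -c "
from h import *
print(row([497,30,290],-0.041))"
```

```text
t 22.85 across 0.2 out 161.0 grasp z 209.9 yaw -0.0412 F [-0.2  0.1 -1.7] T [ 0.04 -0.05 -0.03] w 0.172
w17 [(-42, 60, 40.2, -0.8), (-38, 269, 36.5, -0.5), (-34, 138, 34.7, -0.6), (-30, 133, 37.6, -0.1), (-26, 139, 40.5, 0.3), (-22, 237, 39.8, 0.3), (-18, 142, 39.0, -0.2), (-14, 109, 41.4, -0.2), (-10, 51, 43.4, 0.3)]
[-0.0424, 0.0855, -0.013, 0.0034]
```

Request:
apply_moves:
  rows: [-0.01,0,-0.025,0,-0.0425,0,-0.025,0,-0.0425,0.04,-0.025,0,-0.0425,0.0855,-0.025,0,-0.0425,0.0855,-0.01,0,-0.0425,0.0855,-0.005,0,-0.0425,0.0855,-0.005,0]

```text
t: 23.6
position: [495.9, 25.5, 278.7]
tcp_rot: [-3.141, 0.063, 0.002]
ft_force: [0.5, 0.9, -0.9]
gripper_width: 0.169
```

```bash
python3 g.py; python3 w.py w18; python3 prof.py w18
```

```text
t 23.6 across -42.3 out 75.3 grasp z 213.7 yaw -0.0399 F [ 0.5  0.9 -0.9] T [ 0.08 -0.07  0.  ] w 0.169
23.65 [496.1  25.9 279.1] [-3.14e+00  6.10e-02  1.00e-03] [[ 1.0000e+00  4.0000e-02  1.0000e-02  4.9897e+02]
 [-4.0000e-02  9.6000e-01  2.9000e-01  1.0409e+02]
 [-0.0000e+00 -2.9000e-01  9.6000e-01  3.6141e+02]
 [ 0.0000e+00  0.0000e+00  0.0000e+00  1.0000e+00]]
w18 [(-46, 82, 37.5, -0.6), (-42, 272, 33.7, -0.6), (-38, 140, 32.7, -0.6), (-34, 132, 35.3, -0.1), (-30, 139, 38.3, 0.3), (-26, 236, 37.4, 0.3), (-22, 132, 36.8, -0.2), (-18, 110, 39.4, -0.2), (-14, 102, 42.2, -0.2), (-10, 44, 43.7, 0.6)]
```

Request:
apply_moves:
  rows: [0,0,0.01,0,0,0,0.015,0,0,0,0.02,0,0,0,0.025,0,0,0,0.03,0,0,0,0.035,0,0,0,0.04,0,0,0,0.04,0]

```text
t: 24.45
position: [495.9, 24.3, 238.4]
tcp_rot: [3.14, -0.064, -0.001]
ft_force: [1.7, -0.7, 0.7]
gripper_width: 0.167
```

```bash
python3 g.py; python3 w.py w19>/dev/null; python3 prof.py w19
```

```text
t 24.45 across -42.3 out 74.2 grasp z 173.4 yaw -0.0407 F [ 1.7 -0.7  0.7] T [-0.26 -0.34  0.09] w 0.167
w19 [(-50, 29, 43.1, -0.4), (-46, 271, 39.1, -0.4), (-42, 157, 36.7, -0.4), (-38, 140, 38.8, -0.4), (-34, 146, 41.0, 0.5), (-30, 227, 40.7, 0.0), (-26, 148, 39.0, 0.0), (-22, 125, 40.7, 0.0), (-18, 115, 42.9, 0.0), (-14, 111, 44.8, 0.0), (-10, 53, 46.3, 0.0)]
```

Request:
apply_moves:
  rows: [0,0,0.007,0,0,0,0.015,0,0,0,0.023,0,0,0,0.031,0,0,0,0.039,0,0,0,0.047,0,0,0,0.054,0,0,0,0.06,0]

```text
t: 25.3
position: [495.9, 24.6, 178.2]
tcp_rot: [3.141, -0.064, -0.001]
ft_force: [0.2, 1.2, 0.6]
gripper_width: 0.169
```

```bash
python3 g.py; python3 w.py w20>/dev/null; python3 prof.py w20
```

```text
t 25.3 across -42.3 out 74.4 grasp z 113.2 yaw -0.041 F [0.2 1.2 0.6] T [-0.05 -0.07  0.04] w 0.169
w20 [(-50, 174, 53.7, 0.4), (-46, 138, 53.4, 0.4), (-42, 135, 53.6, -0.1), (-38, 141, 53.9, -0.1), (-34, 223, 50.1, 0.3), (-30, 148, 49.0, 0.3), (-26, 141, 49.5, -0.2), (-22, 142, 49.7, 0.1), (-18, 145, 50.0, 0.3), (-14, 136, 50.3, 0.3), (-10, 64, 50.3, -0.2)]
```

Request:
apply_moves:
  rows: [0,0,0.004,0,0,0,0.008,0,0,0,0.011,0,0,0,0.0115,0,0,0,0.0115,0]

```text
t: 25.85
position: [496.1, 24.6, 167.5]
tcp_rot: [3.141, -0.064, -0.0]
ft_force: [0.2, 0.6, 0.5]
gripper_width: 0.169
```

```bash
python3 g.py; python3 w.py w21>/dev/null; python3 prof.py w21; cat > lev.py <<'E'
import sys
from h import *
f=np.load(sys.argv[1]+".npz"); i=dict(mtx=f["mtx"],world_to_cam=f["w"]); C=cloud("wrist",f["d"],i)
s=ctrl.state(); M=R.from_rotvec(s["tcp_rot"]).as_matrix(); L=(C-s["position"])@M; x,y,z=L[...,0],L[...,1],L[...,2]
for a,b,c,w in (("grip",-31,-10,6),("stub",-46,-38,2.5)):
    m=(abs(x)<w)&(y<b if 0 else y>a*0+b)&(y<c)&(z>40)&(z<65) if 0 else None
for n,lo,hi,w in (("grip",-31,-10,6),("stub",-46,-38,2.5)):
    m=(abs(x)<w)&(y>lo)&(y<hi)&(z>40)&(z<65); q=np.polyfit(C[m]@M[:,1],C[m][:,2],1); print(n,m.sum(),"world slope deg (+=tip high)",np.degrees(np.arctan(q[0])).round(2),"top z world",np.median(C[m][:,2]).round(1))
E
python3 lev.py w21
```

```text
t 25.85 across -42.1 out 74.5 grasp z 102.5 yaw -0.041 F [0.2 0.6 0.5] T [-0.08 -0.03 -0.08] w 0.169
w21 [(-50, 132, 57.4, 0.1), (-46, 134, 57.1, 0.1), (-42, 137, 57.2, 0.1), (-38, 136, 57.2, -0.4), (-34, 218, 52.8, 0.1), (-30, 159, 51.6, -0.4), (-26, 143, 51.7, 0.1), (-22, 138, 51.7, 0.1), (-18, 133, 51.8, 0.1), (-14, 137, 51.7, 0.1), (-10, 67, 51.8, 0.1)]
grip 892 world slope deg (+=tip high) -0.05 top z world 115.8
stub 151 world slope deg (+=tip high) -0.62 top z world 110.4
```

```bash
python3 - <<'E'
from h import *
f=np.load("top.npz"); C=cloud("top",f["d"]); X,Y,Z=C[...,0],C[...,1],C[...,2]
for x in range(500,800,20): print(x,[int(np.percentile(Z[(abs(X-x)<11)&(abs(Y-y)<11)],97)) if ((abs(X-x)<11)&(abs(Y-y)<11)).any() else -1 for y in range(-20,320,20)])
i=(Z>40)&(Z<52)&(X>540)&(X<690)&(Y>-30)&(Y<120); q=C[i]; print(cv2.minEnclosingCircle(q[:,:2].astype(np.float32)))
print(row([624,211,235],-0.041))
E
```

```text
500 [3, 4, 4, 4, 9, 11, 9, 11, 11, 11, 10, 10, 9, 9, 8, 4, 3]
520 [4, 4, 3, 4, 3, 5, 3, 4, 4, 4, 3, 3, 6, 4, 3, 4, 3]
540 [4, 5, 4, 3, 3, 4, 4, 4, 4, 4, 5, 4, 3, 5, 4, 4, 4]
560 [3, 4, 5, 47, 47, 4, 4, 4, 3, 3, 4, 3, 4, 4, 4, 3, 4]
580 [3, 28, 45, 45, 46, 48, 7, 4, 3, 3, 3, 3, 4, 5, 4, 3, 3]
600 [3, 46, 22, 14, 15, 43, 48, 5, 3, 6, 4, 5, 5, 4, 16, 17, 18]
620 [4, 46, 874, 13, 15, 26, 47, 3, 4, 4, 5, 3, 19, 21, 23, 16, 3]
640 [868, 872, 878, 871, 869, 868, 867, 867, 868, 867, 867, 866, 866, 868, 868, 868, 854]
660 [5, 5, 47, 46, 47, 47, 4, 4, 4, 5, 4, 4, 4, 4, 4, 4, 4]
680 [4, 3, 3, 3, 3, 3, 4, 4, 6, 6, 4, 4, 5, 3, 5, 5, 4]
700 [89, 90, 91, 89, 3, 3, 4, 4, 4, 4, 3, 3, 4, 4, 3, 4, 4]
720 [90, 12, 9, 91, 89, 145, 149, 143, 126, 118, 5, 4, 3, 5, 4, 5, 5]
740 [91, 11, 11, 92, 141, 164, 169, 169, 167, 153, 133, 3, 4, 4, 98, 99, 99]
760 [91, 29, 79, 91, 133, 171, 172, 172, 170, 168, 156, 4, 5, 3, 101, 56, 15]
780 [85, 90, 87, 45, 144, 170, 170, 172, 171, 169, 3, 4, 5, 5, 102, 55, 17]
((616.4855346679688, 48.3052864074707), 50.51370620727539)
[0.1202, -0.1915, -0.0675, -0.0]
```

Request:
apply_moves:
  rows: [0,0,-0.02,0,0,0,-0.05,0,0.015,-0.03,-0.068,0,0.04,-0.065,-0.068,0,0.065,-0.105,-0.068,0,0.09,-0.145,-0.068,0,0.11,-0.175,-0.068,0,0.12,-0.19,-0.068,0]

```text
t: 26.7
position: [624.8, 212.8, 235.4]
tcp_rot: [-3.139, 0.061, -0.001]
ft_force: [-0.7, -0.1, -0.4]
gripper_width: 0.174
```

Request:
apply_moves:
  rows: [0,0,0,0,0,0,0,0,0,0,0,0,0,0,0,0]

```text
t: 27.1
position: [623.4, 208.1, 235.6]
tcp_rot: [3.14, -0.067, -0.0]
ft_force: [0.2, 0.8, -0.9]
gripper_width: 0.172
```

```bash
python3 - <<'E'
from h import *
s=ctrl.state(); print(s["t"],s["position"].round(1),np.round(s["tcp_rot"],3),np.round(s["dq"],3),np.round(s["ft_force"],1))
print("pred tip",(s["position"]-164*np.array([.041,.999,0])-[0,0,61]).round(1))
o=[]
for c in ("top","scene"):
    p,d=ctrl.capture(c); cv2.imwrite(f"pics/{c}7.png",p[:,:,::-1])
    for l in ("gauge_tip","small_bowl","gauge_collar","red_mug","garlic","salt_shaker"):
        for r in ctrl.mark_of(l,c)[:2]: print(c,l,round(r["p"],2),np.round(r["point"],1),inv(c,r["point"],z={"gauge_tip":174,"gauge_collar":174}.get(l,20)).round(1))
a=cv2.imread("pics/top7.png")[130:300,150:450]; b=cv2.imread("pics/scene7.png")[130:280,250:470]
O=np.zeros((600,800,3),np.uint8); O[:227,:400]=cv2.resize(a,(400,227)); O[227:600,:547]=cv2.resize(b,(547,373)); cv2.imwrite("pics/mix7.png",O)
E
python3 w.py w22 >/dev/null; python3 prof.py w22; python3 lev.py w22
```

```text
27.1 [623.4 208.1 235.6] [ 3.14  -0.067 -0.   ] [-0.002  0.001 -0.002 -0.006 -0.002 -0.001 -0.002] [ 0.2  0.8 -0.9]
pred tip [616.7  44.2 174.6]
top gauge_tip 0.51 [170.2 274.3] [354.5 398.8 174. ]
top small_bowl 0.75 [302.5 188.6] [615.4  54.6  20. ]
top gauge_collar 0.67 [196.  261.9] [386.3 331.7 174. ]
top red_mug 0.75 [321.3 150.7] [739.4  -6.2  20. ]
top garlic 0.41 [322.  148.8] [745.7  -8.5  20. ]
top salt_shaker 0.66 [425.8 258.4] [ 392.8 -323.7   20. ]
scene gauge_tip 0.76 [306.8 167.8] [631.5  24.3 174. ]
scene gauge_tip 0.62 [269.1 185.3] [613.3 162.9 174. ]
scene small_bowl 0.61 [304.9 227. ] [594.4  68.4  20. ]
scene gauge_collar 0.53 [270.5 187.9] [598.9 168.9 174. ]
scene red_mug 0.76 [290.1 207.8] [709.7  30.9  20. ]
scene garlic 0.8 [376.4 249.2] [386.6   3.5  20. ]
scene salt_shaker 0.88 [447.8 212.9] [ 371.8 -285.8   20. ]
scene salt_shaker 0.56 [347.4 193.1] [ 661.3 -161.7   20. ]
w22 [(-50, 132, 57.0, 0.1), (-46, 141, 56.8, -0.4), (-42, 137, 56.8, 0.1), (-38, 135, 56.9, -0.4), (-34, 224, 52.4, 0.1), (-30, 146, 51.4, 0.1), (-26, 151, 51.7, -0.4), (-22, 140, 51.5, -0.2), (-18, 133, 51.5, 0.1), (-14, 133, 51.6, 0.1), (-10, 66, 51.7, -0.4)]
grip 892 world slope deg (+=tip high) -0.43 top z world 183.9
stub 157 world slope deg (+=tip high) -0.39 top z world 178.6
```

View pics/mix7.png

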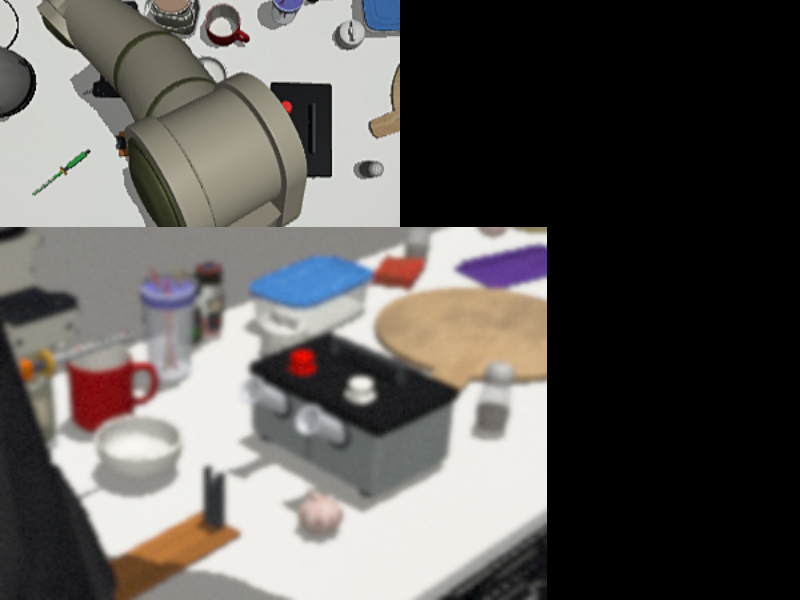

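```bash
python3 - <<'E'
from h import *
print(proj("scene",[616.7,44.2,174.6]),proj("scene",[616.7,64,174.6]),inv("scene",[302,171],z=174))
E
```

```text
[304.62403367 171.29753554] [298.86043415 173.41794348] [624.09861244  47.26602153 174.        ]
```

```bash
python3 -c "
from plant import ctrl
print(ctrl.sign_off()); s=ctrl.state(); print(s['t'],s['position'],s['gripper_width'])"
```

```text
the job is handed in; nothing more can be done
None
the job is handed in; nothing more can be done
```

I dipped the larger orange gauge in the tube marked by the red cap (tube_far) and drew it right out. It was handed in at about 27 s, still held over the small bowl.

**How it went:**
- **Grasp:** My first lift came too early, before the fingers had closed, and left the gauge undisturbed in its cradle. The second grasp held.
- **Tilting:** The moves cannot tilt the tool, so the gauge had to be pivoted in the grip. A first try against the mouth of the red-marked tube gained only about 3° (8 N at most). I then pressed the grip lightly on the edge of the caddy lid (under 9 N), which brought it to about 28°. The tube itself brought it to 35°.
- **Dip:** Forces stayed at a few N on the way in. The collar stopped on the rim at about 24 N. In the scene camera the collar was within half a pixel of the calculated mouth position.
- **Levelling:** After drawing it out, I levelled the gauge by resting its tip on the caddy lid.

**Last checks:**
- The slope of the gauge was about 0.4° tip-down, with the scale side up.
- I calculated the tip at (617, 44, 175) mm, against a bowl centre of (616, 48). My reading of the picture agreed within about 8 mm.
- The network's scene mark for the tip was about 25 mm off from that; I trusted the picture.
- The arm was still, with only the gauge's weight on the wrist. The bowl, mug, garlic and salt shaker looked unmoved in the last scene picture.

I viewed 15 pictures, five over the budget of 10.

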